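# Clamp the lamp lens in the polishing jig

### The arm

A 6-joint arm with a two-finger parallel gripper is mounted at the origin on the work surface. World frame = base frame: x ahead of the robot, y to its left, z up, the work surface at z = 0. Lengths are in m, angles in rad, forces in N, time in s.
With the tool pointing down it reaches from about 0.4 to 0.825 m from the base axis. Payload 7 kg.
Tool frame: the origin (TCP) lies at the centre of the arm's flange, where the gripper is bolted on; the fingertips stand 178 mm ahead of it and the grasp point (between the pads) lies ahead of it (tcp_to_grasp is the z of the grasp point in the tool frame, in m); z points along the fingers, x is the direction in which the jaws open and shut, and the axes are right-handed (so a half turn about z gives the same grasp; the last joint's range is limited). The gripper opens to 88 mm and grips with 3 to 60 N. Pads are 19 mm wide; open, the fingers measure 130 mm over their backs; the gripper's body (78 mm by 193 mm) begins 47 mm behind the grasp point.
Start: joints at [-1.057, 0.359, 0.012, 0, -1.224, -0.288], TCP at [0.151, -0.658, 0.405] pointing down, gripper open.
Joint ranges: [-3.07, 3.07], [-1.43, 2.12], [-1.02, 1.25], [-3.03, 1.67], [-3.05, -0], [-3.03, 3.03]. Speed limits (rad/s): [2.39, 2.39, 3.01, 3.14, 3.14, 3.14].

### API

Orientations are given as [roll, pitch, yaw] about the fixed x, y, z axes, in that order (R = Rz(yaw) Ry(pitch) Rx(roll)).
In Python, from station import get_state, grab_frame, job_done, tcp_to_grasp gives the robot as it stands.
- The arm moves only by the tool drive_tool, never from a script. Its argument "moves" is a list of rows, each a list of 7 numbers: the shift along the tool's x, y, z in mm, then the turn, a rotation vector about the tool's x, y, z in degrees, then the closure, from -1 (fully open) to 1 (shut), so that 0 is half open. In form: [[dx, dy, dz, ax, ay, az, claw], ...]. A call has 1 to 12 rows; each row is the pose to reach, as a shift and turn from the pose commanded when the call began, along the tool's axes at that moment; what a row does not reach only later rows make up. A row lasts 1/8 s, in which the tool goes at most 62.5 mm and 10.7 degrees, less where a joint would pass 70% of its speed; a pose out of reach is approached as far as the arm can. A call with a gripper value outside its range is refused whole. The fingers move at their own pace and stop on an object; "grip_force" is the grip in N (left out, the last holds). Time passes only in rows, so rows that repeat a pose let the fingers close. It gives the time, the measured TCP pose, the force and the opening at its end, in the units of the state.
- get_state(): the state, without advancing time (a new reading comes with each control period).
- grab_frame(name): name is "scene" or "top" or "wrist"; returns a dict with "img" (384x512x3 uint8, red, green, blue), "range_z" (384x512 float32, m along the optical axis (not along the pixel's ray), 0 where there is no reading), "fovy" (degrees; the focal length in pixels is half the picture's height over the tangent of half this angle, whatever the lens; pixels are square), "cx", "cy" (the principal point, pixels), "rvec" (rotation vector, rad) and "tvec" (3), from world to camera coordinates, as OpenCV has them. Camera axes: x right, y down, z forward; pixel columns grow to the right and rows downward; lengths in m; the calibration is good to about 2 mm. A picture is of the moment at which its call begins.
- job_done(): hands the job in, once; it reports no verdict.
The state is a dict: "t": time; "q": joint angles; "qd": joint speeds; "joint_efforts": joint torques, N m; "eef_pos": TCP position; "ee_rot": TCP orientation; "force": force on the tool from outside, world axes, zero at the start; "moment": the same for the moment, N m; "width": finger opening in m.
Only numpy, scipy, OpenCV 4.12 (cv2) and the standard library are available. Lean on these libraries where they do the work, as an engineer would, in place of code of your own. Each camera call takes 0.05 s, during which the arm holds its last target. There are 200 camera calls.

### The job

Clamp the red and amber lamp lens in the polishing jig: with the side of a finger push the strap's blue peg round until the strap lies across the lens and rests against its stop, and only then push the red cam lever all the way down. Do not touch or shift the lens, and pick up nothing: everything else stays where it stands.

Things in the scene. Friction and masses are not known exactly. Their poses are not given: they have to be found in the camera images.
- jig: The fixed polishing jig: grey base plate 250 x 150 x 12 mm, cork nest in the middle. Origin at the centre of its underside, on the table; z up; turned up to 0.45 rad. In its frame, mm: strap pivot at x 92, y 0; cam post 16 x 34 mm, 110 tall, at x -96, y 0; strap stop, a 10 mm pin 76 tall, at x -77, y 16.5. The strap parks towards -y; shut, it points along -x from the pivot to under the cam.
- strap (a joint): Angle of the clamp strap, an aluminium bar 22 mm wide, 9 mm thick (68 to 77 mm above the table), reaching 162 mm from its upright pivot. 0 = widest open, almost along jig -y; grows as it swings clockwise seen from above; 1.40 = against the stop, straight across the lens. Starts between 0 and 0.5. It stays where it is left; pushing at the peg takes about 1.5 N.
- strap_pivot (a point): Centre of the strap's upright pivot, at jig x 92 mm, y 0, 68 mm above the table. At joint value s the strap points from here in the jig's frame at the angle pi + 1.40 - s from the jig's x axis.
- strap_peg (a point): Centre of the top of the upright blue peg on the strap, 14 mm across and 45 mm tall, from 77 to 122 mm above the table, 70 mm out from the pivot. Push it sideways, from the jig's +x, -y side.
- lever (a joint): Angle of the red cam lever, which turns about the level pin along the jig's x. 0 = open, standing 1.13 rad above level and leaning to jig +y; grows as it is pushed down towards jig +y; 1.13 = fully down, level, on its end stop. Starts between 0 and 0.3. It stays where it is left: it takes about 4 N across it at 55 mm from the pin.
- lever_hinge (a point): On the lever's pin, in the middle plane of the lever: jig x -63 mm, y 0, 95 mm above the table. The lever is a bar 14 mm wide and 10 mm thick, centred on the line from here to the knob and bare from 15 to 77 mm out.
- lever_knob (a point): Centre of the black ball, 22 mm across, at the lever's end, 88 mm from the pin.
- lens: The lamp lens, 130 x 74 x 28 mm, red for about two thirds and amber for the rest, lying loose in the nest between low steel pins. Origin at the centre of its underside, 32 mm above the table; its top is at 60 mm.
- spare_lens: Small amber and white lamp lens, 85 x 55 x 28 mm, on the table at the jig's +y side. Origin at the underside's centre. Leave it.
- compound_bar: Pink bar of polishing compound, 100 x 42 x 34 mm, on the table at the jig's +y side. Origin at the underside's centre. Leave it.
- sanding_block: Cork sanding block with a dark sole, 95 x 58 x 28 mm, on the table at the jig's -y side. Origin at the underside's centre. Leave it.
- buff_wheels: Stack of yellow buffing discs, 94 mm across, 56 mm tall. Origin at the underside's centre. Leave it.
- spray_can: Blue can, 60 mm across, 170 mm tall. Origin at the underside's centre. Leave it.
- steel_bowl: Steel bowl, 104 mm across, 45 mm tall. Origin at the underside's centre. Leave it.
- screwdriver: Screwdriver lying on the table, about 200 mm long, red handle; origin under its middle, x towards the tip. Leave it.
Not all that is in view belongs to the job. There is more than one size of the lens; the job needs the smallest.

How it is judged:
On the way, in this order (a step that is already met when the one before it is completed fails the run):
1. the strap lies across the lens against its stop, with the cam lever still up (value of joint strap above 1.33 rad and value of joint lever below 0.5 rad), for 0.2 s.
2. the cam lever is pushed fully down (value of joint strap above 1.33 rad and value of joint lever above 1.03 rad), for 0.2 s.
At the end, for the whole second after the job is handed in: The strap is against its stop (joint above 1.33 of 1.40 rad), the cam lever is fully down (above 1.03 of 1.13 rad), the lens lies still within 6 mm of where it was, and the seven other loose things are within 30 mm of where they were (all of step 2 and distance of lens from where it was at the start of the episode below 0.006 m and linear speed of lens below 0.02 m/s and distance of each of spare_lens, compound_bar, sanding_block, buff_wheels, spray_can, steel_bowl, screwdriver from where it was at the start of the episode below 0.03 m); the robot touches nothing.
It fails at once if the cam lever is pushed down (past 0.5 rad) while the strap is not against its stop (value of joint lever above 0.5 rad and not (value of joint strap above 1.33 rad)).
It fails at once if the robot presses on the lens (over 1 N) (contact force between any of the fingers, the arm and lens above 1 N).
It fails at once if the lens is shifted or lifted by more than 8 mm (distance of lens from where it was at the start of the episode above 0.008 m).
It fails at once if a bystander is shifted or lifted by more than 30 mm (distance of any of spare_lens, compound_bar, sanding_block, buff_wheels, spray_can, steel_bowl, screwdriver from where it was at the start of the episode above 0.03 m).
It also fails if it takes over 48 s, if anything falls off the work surface, if the arm or the gripper's body presses on something with over 40 N, if the wrist force passes 120 N, or if a joint passes its speed limit or range.

## Working session

There is one attempt and no reset: what is moved stays moved. The work goes in short steps, Python scripts to look and compute and a tool call to move; the robot and the scene stay as the last step left them, time stands still between calls to the robot, and variables do not carry over. Pictures are saved under pics/ and viewed, about 8 in all and at most 12, crops included, and the job is handed in when it is done.

Besides the shell and the picture viewer there is one more tool, called after ">>>" by a JSON object that holds its "method" and its "body", one argument or row to a line. drive_tool: Moves the arm, as the interface text tells. Its arguments: {"type":"object","properties":{"moves":{"type":"array"},"grip_force":{"type":"number"}},"required":["moves"]}

```bash
mkdir -p pics; ls; cat > h.py <<'E'
import numpy as np, cv2
from station import get_state, grab_frame, job_done, tcp_to_grasp
def cam(f):
    R=cv2.Rodrigues(np.array(f["rvec"],float))[0]; t=np.array(f["tvec"],float).ravel()
    fl=f["img"].shape[0]/2/np.tan(np.radians(f["fovy"])/2)
    return R,t,fl
def cloud(f):
    R,t,fl=cam(f); z=f["range_z"]; v,u=np.mgrid[:z.shape[0],:z.shape[1]]
    P=np.stack([(u-f["cx"])/fl*z,(v-f["cy"])/fl*z,z],-1)
    return (P-t)@R
def proj(f,p):
    R,t,fl=cam(f); c=R@np.array(p)+t
    return np.array([fl*c[0]/c[2]+f["cx"],fl*c[1]/c[2]+f["cy"]])
def ray(f,u,v,h):
    R,t,fl=cam(f); d=R.T@np.array([(u-f["cx"])/fl,(v-f["cy"])/fl,1]); o=-R.T@t
    return o+d*(h-o[2])/d[2]
E
python3 - <<'E'
from h import *
fs={n:grab_frame(n) for n in("top","scene")}
import pickle; pickle.dump(fs,open("f0.pkl","wb"))
for n,f in fs.items():
    cv2.imwrite(f"pics/{n}0.png",cv2.resize(f["img"][...,::-1],(800,600),interpolation=cv2.INTER_CUBIC))
    R,t,fl=cam(f); print(n,-R.T@t,fl)
print(get_state(),tcp_to_grasp)
E
```

```text
pics
top [0.30094319 0.00251728 1.63780603] 446.89146608134484
scene [ 1.322362   -0.35689709  0.84441056] 363.0430910806921
{'t': 0.1, 'q': array([-1.05690458e+00,  3.59322304e-01,  1.11457391e-02, -2.76388795e-04,
       -1.22412341e+00, -2.88100008e-01]), 'qd': array([ 0.00055145, -0.00172195,  0.00110071,  0.00190172, -0.00028088,
       -0.00039542]), 'joint_efforts': array([-2.96135586e-03, -5.84165668e+01,  2.93752956e+01,  7.01543793e+00,
        1.02065282e-02, -5.99371629e-05]), 'eef_pos': array([ 0.15106935, -0.65769865,  0.40381536]), 'ee_rot': array([-3.14141451e+00, -1.51550720e-03,  1.79649383e+00]), 'force': array([-0.29601541, -0.61226758,  0.86062917]), 'moment': array([-0.02684306,  0.02349374,  0.01091927]), 'width': 0.08752345738094106} 0.1593
```

View pics/top0.png

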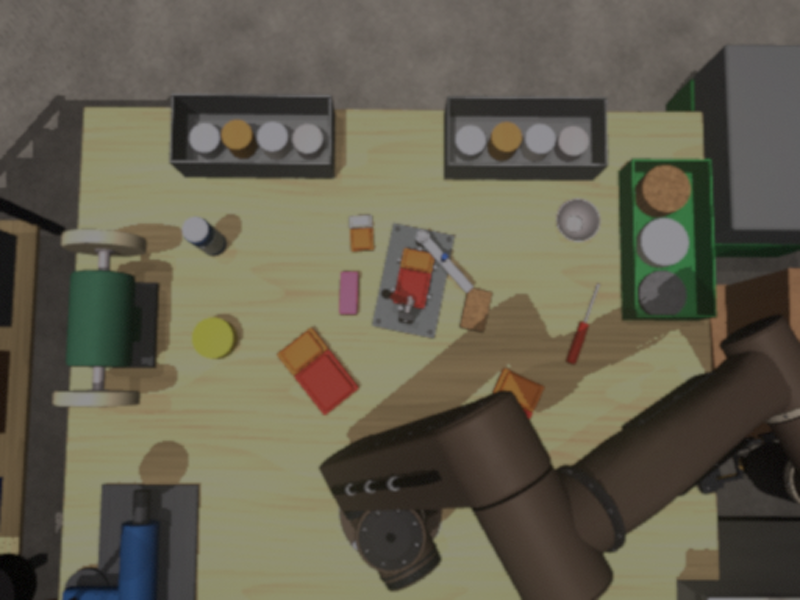

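View pics/scene0.png

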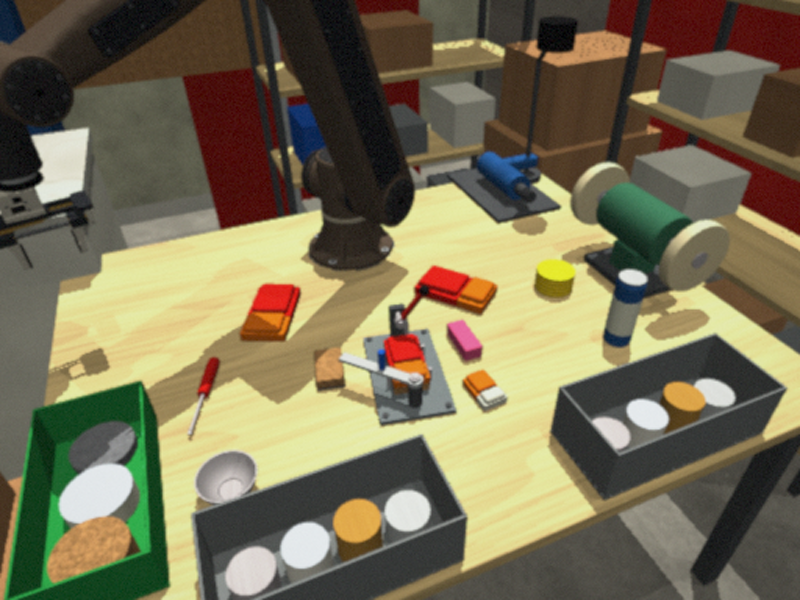

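The top view shows three red/amber lenses in 800x600 pixels. They are a large one at (318,370), a medium one at (515,390) partly under the arm, and the smallest in the jig at (414,277). The jig lens is the one I want. The strap runs from its pivot at (423,238) to (470,290), with the blue peg at (446,257). The lever knob is near (388,294).

```bash
python3 - <<'E'
from h import *
import pickle; fs=pickle.load(open("f0.pkl","rb"))
f=fs["top"]; img=f["img"]; P=cloud(f)
# plate: grey unsaturated pixels in jig area
hsv=cv2.cvtColor(img,cv2.COLOR_RGB2HSV)
roi=np.zeros(img.shape[:2],bool); roi[138:222,232:298]=1
m=roi&(hsv[...,1]<60)&(P[...,2]<0.03)
m=cv2.morphologyEx(m.astype(np.uint8),cv2.MORPH_OPEN,np.ones((3,3)))
c=max(cv2.findContours(m,cv2.RETR_EXTERNAL,cv2.CHAIN_APPROX_NONE)[0],key=cv2.contourArea)
w=np.array([ray(f,u,v,0.012)[:2] for u,v in c[:,0]],np.float32)
r=cv2.minAreaRect(w*1000); print("rect",r, "z plate",np.median(P[...,2][m>0]))
print(cv2.boxPoints(r))
for n,f in fs.items():
    P=cloud(f);hsv=cv2.cvtColor(f["img"],cv2.COLOR_RGB2HSV)
    b=(hsv[...,0]>105)&(hsv[...,0]<130)&(hsv[...,1]>120)
    k,l,s,ce=cv2.connectedComponentsWithStats(b.astype(np.uint8))
    for i in range(1,k):
        if s[i,4]>4:
            q=P[l==i]
            md=np.median(q,0)
            if abs(md[0]-.5)<.25 and abs(md[1])<.2: print(n,"blue",ce[i],s[i],md,q[:,2].min(),q[:,2].max())
    u,v=proj(f,[0.47,0,0.05]); print(n,u,v)
    x,y=int(u),int(v); cr=f["img"][max(0,y-65):y+65,x-85:x+85,::-1]
    pickle.dump(cr,open("/tmp/"+n,"wb"))
crs=[cv2.resize(pickle.load(open("/tmp/"+n,"rb")),(400,306),interpolation=cv2.INTER_CUBIC) for n in fs]
cv2.imwrite("pics/crop.png",np.hstack(crs))
E
```

```text
rect ((539.6192626953125, -47.269309997558594), (239.42803955078125, 289.9896545410156), 89.83827209472656) z plate 0.008513438810085849
[[ 394.28708 -166.57358]
 [ 684.27563 -167.39212]
 [ 684.9514    72.03496]
 [ 394.9629    72.8535 ]]
top blue [284. 164.] [283 163   3   3   7] [ 0.56708225 -0.1109782   0.1221921 ] 0.11712656326526229 0.12496959745609404
top 251.43040905994218 194.11078562711555
scene blue [243.8 229.1] [242 224   4  12  40] [ 0.57213236 -0.11615648  0.10820573] 0.006681688878016287 0.1227136959767805
scene 266.553035240842 213.22641388877784
```

View pics/crop.png

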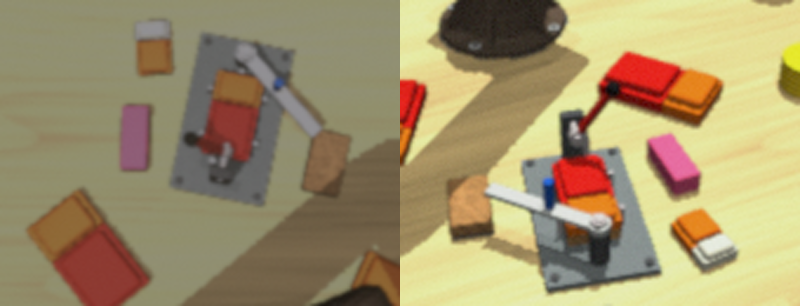

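The crop confirms the choice: the lens in the jig at crop (235,110) has red towards the cam post and amber towards the pivot. The peg is at (280,84) and the knob at (191,139). Next I fix the jig pose.

```bash
python3 - <<'E'
from h import *
import pickle; fs=pickle.load(open("f0.pkl","rb"))
f=fs["top"]; s=170/400
C=np.array([ray(f,166+a*s,129+b*s,0.012)[:2] for a,b in [(203,33),(295,50),(263,206),(170,187)]])
print("sides",[np.linalg.norm(C[i]-C[(i+1)%4]) for i in range(4)])
c0=C.mean(0); d=(C[0]+C[1]-C[2]-C[3]); print("hand",c0,np.arctan2(d[1],d[0]))
P=cloud(f); hsv=cv2.cvtColor(f["img"],cv2.COLOR_RGB2HSV)
poly=np.array([(196,25),(304,44),(270,215),(162,194)])*s+[166,129]
m=np.zeros(P.shape[:2],np.uint8); cv2.fillPoly(m,[poly.round().astype(int)],1)
g=(m>0)&(hsv[...,1]<70)
w=np.array([ray(f,u,v,0.012)[:2] for v,u in np.argwhere(g&(P[...,2]<.03))],np.float32)
r=cv2.minAreaRect(w*1000);print(r)
# tall things in the jig area
th=np.arctan2(d[1],d[0])
R=np.array([[np.cos(th),-np.sin(th)],[np.sin(th),np.cos(th)]])
jl=(P[...,:2]-c0)@R
for nm,lo,hi in(("strap+piv",.066,.09),("post",.1,.118)):
    sel=(abs(jl[...,0])<.15)&(abs(jl[...,1])<.2)&(P[...,2]>lo)&(P[...,2]<hi)
    print(nm,sel.sum(),jl[sel].min(0),jl[sel].max(0),jl[sel].mean(0))
peg=ray(f,284,164,.122); print("peg jig",(peg[:2]-c0)@R,"expected r .07:",np.linalg.norm((peg[:2]-c0)@R-[.092,0]))
# black knob
k=(hsv[...,2]<60)&(P[...,2]>.12)&(abs(jl[...,0])<.15)&(abs(jl[...,1])<.15)
print("knob",k.sum(),jl[k].mean(0) if k.any() else 0,P[k][:,2].max() if k.any() else 0)
E
```

```text
sides [np.float64(0.14695427807259343), np.float64(0.2504934055841823), np.float64(0.14697226841537436), np.float64(0.24807674436181407)]
hand [ 0.52894062 -0.04931322] -0.20073928514304815
((529.1516723632812, -49.858009338378906), (175.45718383789062, 274.71746826171875), 79.3161849975586)
strap+piv 359 [-0.1038563  -0.13132347] [0.10714062 0.02676698] [ 0.03734842 -0.04791402]
post 85 [-0.10540056 -0.05822049] [0.05805225 0.01854055] [-0.07398632 -0.00161132]
peg jig [ 0.04970726 -0.05282888] expected r .07: 0.06767248962832892
knob 18 [-0.06272082  0.05374863] 0.1810756569129735
```

```bash
cat >> h.py <<'E'
from scipy.spatial.transform import Rotation as Ro
C0=np.array([.529,-.0495]); TH=-.2
RJ=np.array([[np.cos(TH),-np.sin(TH)],[np.sin(TH),np.cos(TH)]])
def plan(jpts):
    "jpts: (jig x, jig y, tip z) mm, jig angle of tool x deg -> rows"
    s=get_state(); p=np.array(s["eef_pos"]); A=Ro.from_euler("xyz",s["ee_rot"])
    for x,y,z,a in jpts:
        w=np.append(C0+RJ@[x/1e3,y/1e3],z/1e3+.178)
        B=Ro.from_euler("xyz",[np.pi,0,np.radians(a)+TH])
        print(np.round(A.inv().apply(w-p)*1e3,1),np.round(np.degrees((A.inv()*B).as_rotvec()),1), "w",w.round(3))
def peg(s,back):
    phi=np.pi+1.4-s; m=phi-np.pi/2
    return np.array([92,0])+70*np.array([np.cos(phi),np.sin(phi)])-back*np.array([np.cos(m),np.sin(m)]), np.degrees(m)
E
python3 - <<'E'
from h import *
q,a=peg(.5,53); plan([(*q,220,a),(*q,92,a)])
E
```

```text
[391.1 550.2   6.3] [  0.   -0.1 -27.2] w [ 0.6   -0.153  0.398]
[390.9 550.2 134.3] [  0.   -0.1 -27.2] w [ 0.6   -0.153  0.27 ]
```

>>> {"method": "drive_tool", "body": {
  "moves": [
    [391, 550, 6, 0, 0, -27, 1],
    [391, 550, 6, 0, 0, -27, 1],
    [391, 550, 6, 0, 0, -27, 1],
    [391, 550, 6, 0, 0, -27, 1],
    [391, 550, 6, 0, 0, -27, 1],
    [391, 550, 6, 0, 0, -27, 1],
    [391, 550, 6, 0, 0, -27, 1],
    [391, 550, 6, 0, 0, -27, 1],
    [391, 550, 6, 0, 0, -27, 1],
    [391, 550, 6, 0, 0, -27, 1],
    [391, 550, 6, 0, 0, -27, 1],
    [391, 550, 6, 0, 0, -27, 1]
  ],
  "grip_force": 20
}}

```text
t: 1.6
eef_pos: [0.6015, -0.1509, 0.3974]
ee_rot: [-3.141, -0.001, 2.271]
force: [0.0, -0.7, 0.4]
width: 0.0009
```

>>> {"method": "drive_tool", "body": {
  "moves": [
    [0, 0, 0, 0, 0, 0, 1],
    [0, 0, 0, 0, 0, 0, 1]
  ]
}}

```text
t: 1.85
eef_pos: [0.5989, -0.1544, 0.3987]
ee_rot: [-3.141, -0.0, 2.267]
force: [-0.1, -0.0, 0.4]
width: 0.0003
```

```bash
python3 - <<'E'
from h import *
q,a=peg(.5,53); plan([(*q,220,a),(*q,92,a)])
f=grab_frame("wrist"); cv2.imwrite("pics/w1.png",f["img"][...,::-1])
m=cv2.inRange(cv2.cvtColor(f["img"],cv2.COLOR_RGB2HSV),(105,120,40),(130,255,255))
print("expect px",proj(f,[.567,-.111,.122]))
if m.any():
    k,l,s,c=cv2.connectedComponentsWithStats(m); P=cloud(f)
    for i in range(1,k):
        q=P[l==i]
        if s[i,4]>30: print(c[i],s[i],q[q[:,2]>.117].mean(0), ray(f,*c[i],.1))
E
```

```text
[0.3 1.3 0.7] [-0.  -0.  -0.2] w [ 0.6   -0.153  0.398]
[  0.2   1.3 128.7] [-0.  -0.  -0.2] w [ 0.6   -0.153  0.27 ]
expect px [317.2360297 193.0657438]
[308.53710247 186.00706714] [300 174  19  24 283] [ 0.56873869 -0.1169915   0.12219491] [ 0.56956906 -0.11423747  0.1       ]
```

View pics/w1.png

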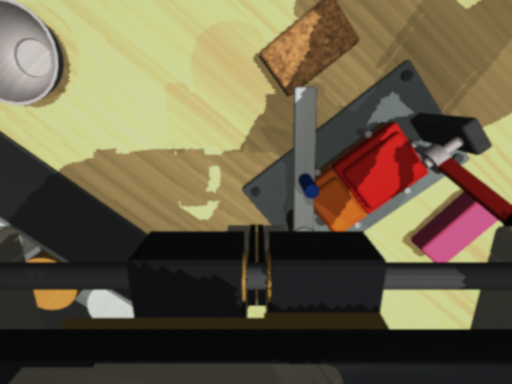

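The wrist view shows the closed fingers in the lower middle at (257,270), on the free side of the blue peg at (308,186). The strap runs up to (305,95) beside the cork block. The peg is 69.6 mm from the pivot, which fits the 70 mm given, and the strap angle comes out at about 0.44. I'll descend next.

>>> {"method": "drive_tool", "body": {
  "moves": [
    [0, 1, 40, 0, 0, 0, 1],
    [0, 1, 85, 0, 0, 0, 1],
    [0, 1, 129, 0, 0, 0, 1],
    [0, 1, 129, 0, 0, 0, 1],
    [0, 1, 129, 0, 0, 0, 1]
  ]
}}

```text
t: 2.52
eef_pos: [0.6009, -0.1536, 0.2715]
ee_rot: [3.14, 0.002, 2.268]
force: [0.9, 0.2, 0.3]
width: 0.0005
```

```bash
python3 - <<'E'
from h import *
print(get_state()["force"],get_state()["eef_pos"])
plan([(*(r:=peg(s,b))[0],92,r[1]) for s,b in [(.44,45),(.44,35),(.44,28),(.52,28),(.6,28),(.7,28),(.8,28),(.9,28),(1.0,28),(1.1,28),(1.2,28),(1.3,28),(1.4,28)]])
E
```

```text
[0.89096271 0.19588039 0.32869633] [ 0.60094475 -0.15357923  0.27154216]
[4.8 2.  1.5] [ 0.1  0.1 -3.6] w [ 0.599 -0.149  0.27 ]
[14.8  1.4  1.5] [ 0.1  0.1 -3.6] w [ 0.593 -0.141  0.27 ]
[21.7  0.9  1.5] [ 0.1  0.1 -3.6] w [ 0.588 -0.136  0.27 ]
[27.3 -1.4  1.5] [0.1 0.1 1. ] w [ 0.582 -0.134  0.27 ]
[33.  -3.3  1.5] [0.1 0.1 5.6] w [ 0.577 -0.13   0.27 ]
[40.3 -5.1  1.5] [ 0.1  0.1 11.3] w [ 0.571 -0.126  0.27 ]
[47.8 -6.1  1.5] [ 0.1  0.1 17. ] w [ 0.566 -0.121  0.27 ]
[55.3 -6.3  1.4] [ 0.1  0.1 22.7] w [ 0.561 -0.115  0.27 ]
[62.9 -5.8  1.4] [ 0.1  0.1 28.5] w [ 0.556 -0.109  0.27 ]
[70.3 -4.6  1.4] [ 0.1  0.1 34.2] w [ 0.552 -0.103  0.27 ]
[77.6 -2.6  1.4] [ 0.1  0.1 39.9] w [ 0.549 -0.096  0.27 ]
[84.6  0.1  1.4] [ 0.1  0.1 45.7] w [ 0.547 -0.089  0.27 ]
[91.3  3.5  1.4] [ 0.1  0.1 51.4] w [ 0.545 -0.081  0.27 ]
```

>>> {"method": "drive_tool", "body": {
  "moves": [
    [5, 2, 1, 0, 0, -3.5, 1],
    [15, 1.5, 1, 0, 0, -3.5, 1],
    [22, 1, 1, 0, 0, -3.5, 1],
    [27, -1.5, 1, 0, 0, 1, 1],
    [33, -3, 1, 0, 0, 5.5, 1],
    [40, -5, 1, 0, 0, 11, 1],
    [48, -6, 1, 0, 0, 17, 1],
    [55, -6, 1, 0, 0, 23, 1],
    [63, -6, 1, 0, 0, 28, 1],
    [70, -4.5, 1, 0, 0, 34, 1],
    [77, -2.5, 1, 0, 0, 40, 1],
    [77, -2.5, 1, 0, 0, 40, 1]
  ]
}}

```text
t: 4.03
eef_pos: [0.5489, -0.0952, 0.2695]
ee_rot: [3.14, -0.0, 1.57]
force: [-0.0, -0.7, 0.7]
width: 0.0006
```

```bash
cat > look.py <<'E'
from h import *
import sys
s0=get_state(); print(s0["t"],s0["force"],s0["eef_pos"])
f=grab_frame("wrist"); P=cloud(f); hsv=cv2.cvtColor(f["img"],cv2.COLOR_RGB2HSV)
m=cv2.inRange(hsv,(105,120,40),(130,255,255))
k,l,s,c=cv2.connectedComponentsWithStats(m)
for i in range(1,k):
    q=P[l==i]; q=q[(q[:,2]>.117)&(q[:,2]<.127)]
    if len(q)>5:
        j=(q.mean(0)[:2]-C0)@RJ*1e3; print("peg jig",j.round(1),"s",1.4-np.arctan2(-j[1],92-j[0]))
J=(P[...,:2]-C0)@RJ*1e3
al=(hsv[...,1]<60)&(P[...,2]>.07)&(P[...,2]<.084)&(abs(J[...,1])<150)&(J[...,0]>-90)&(J[...,0]<70)
if al.sum()>50:
    vx,vy,x0,y0=cv2.fitLine(J[al].astype(np.float32),cv2.DIST_HUBER,0,.01,.01).ravel(); print("strap line",al.sum(),"s",1.4-np.arctan2(vy*np.sign(vx),abs(vx)))
cv2.imwrite(sys.argv[1],f["img"][...,::-1])
plan([(*(r:=peg(s,b))[0],92,r[1]) for s,b in [(1.2,28),(1.3,28),(1.36,28),(1.4,28),(1.4,25),(1.4,22)]])
E
python3 look.py pics/w2.png
```

```text
4.025 [-0.00416516 -0.68252122  0.72819806] [ 0.54885089 -0.09515441  0.26946189]
strap line 5939 s 1.2588238
[-0.5  0.2 -0.7] [ 0.1 -0.   0.1] w [ 0.549 -0.096  0.27 ]
[ 6.7 -2.2 -0.7] [ 0.1 -0.   5.8] w [ 0.547 -0.089  0.27 ]
[11.  -3.3 -0.7] [ 0.1 -0.   9.2] w [ 0.546 -0.084  0.27 ]
[14.  -3.9 -0.7] [ 0.1 -0.  11.5] w [ 0.545 -0.081  0.27 ]
[16.9 -3.3 -0.7] [ 0.1 -0.  11.5] w [ 0.546 -0.078  0.27 ]
[19.9 -2.7 -0.7] [ 0.1 -0.  11.5] w [ 0.546 -0.075  0.27 ]
```

View pics/w2.png

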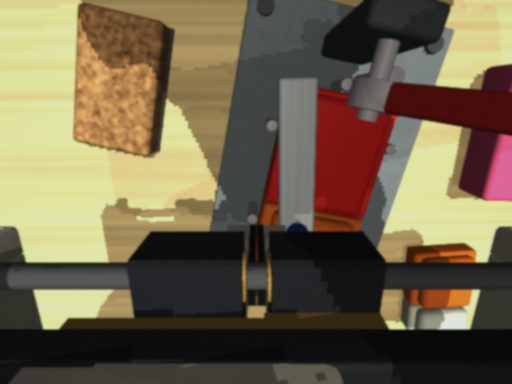

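The strap has followed to about 1.2: its bar runs in the picture from (297,80) to (297,225), and the lens looks undisturbed. I'll push on to the stop.

>>> {"method": "drive_tool", "body": {
  "moves": [
    [7, -2, 0, 0, 0, 6, 1],
    [11, -3.5, 0, 0, 0, 9, 1],
    [14, -4, 0, 0, 0, 11.5, 1],
    [15, -4, 0, 0, 0, 11.5, 1],
    [15, -4, 0, 0, 0, 11.5, 1]
  ]
}}

```text
t: 4.7
eef_pos: [0.5451, -0.0807, 0.2689]
ee_rot: [3.141, -0.0, 1.371]
force: [-0.1, -1.5, 2.1]
width: 0.0
```

```bash
python3 look.py pics/w3.png
```

```text
4.7 [-0.09908485 -1.47192387  2.1352769 ] [ 0.5451196  -0.08069107  0.26886348]
strap line 5085 s 1.3381071
[-14.    7.   -1.2] [  0.    0.  -11.5] w [ 0.549 -0.096  0.27 ]
[-7.5  3.2 -1.2] [ 0.  -0.  -5.8] w [ 0.547 -0.089  0.27 ]
[-3.4  1.2 -1.2] [ 0.  -0.  -2.3] w [ 0.546 -0.084  0.27 ]
[-0.6  0.  -1.2] [ 0. -0. -0.] w [ 0.545 -0.081  0.27 ]
[ 2.4  0.  -1.2] [ 0. -0. -0.] w [ 0.546 -0.078  0.27 ]
[ 5.4  0.  -1.2] [ 0. -0. -0.] w [ 0.546 -0.075  0.27 ]
```

>>> {"method": "drive_tool", "body": {
  "moves": [
    [2, 0, -1, 0, 0, 0, 1],
    [4, 0, -1, 0, 0, 0, 1],
    [4, 0, -1, 0, 0, 0, 1]
  ]
}}

```text
t: 5.12
eef_pos: [0.5455, -0.0774, 0.2694]
ee_rot: [-3.14, 0.002, 1.369]
force: [0.5, -8.6, -0.4]
width: 0.0002
```

```bash
python3 look.py pics/w4.png
```

```text
5.125 [ 0.47056527 -8.63704663 -0.43535777] [ 0.54549689 -0.0773833   0.26944438]
strap line 4695 s 1.4029928
[-17.2   7.3  -0.5] [ -0.1   0.1 -11.6] w [ 0.549 -0.096  0.27 ]
[-10.7   3.4  -0.5] [-0.1  0.1 -5.8] w [ 0.547 -0.089  0.27 ]
[-6.7  1.5 -0.5] [-0.1  0.1 -2.4] w [ 0.546 -0.084  0.27 ]
[-3.9  0.3 -0.5] [-0.1  0.1 -0.1] w [ 0.545 -0.081  0.27 ]
[-0.9  0.3 -0.6] [-0.1  0.1 -0.1] w [ 0.546 -0.078  0.27 ]
[ 2.1  0.3 -0.6] [-0.1  0.1 -0.1] w [ 0.546 -0.075  0.27 ]
```

The strap is at its stop: the force has risen to 8.6 N and the measured angle is 1.40. I'll back off, lift and go over to the knob.

>>> {"method": "drive_tool", "body": {
  "moves": [
    [4, 0, -1, 0, 0, 0, 1],
    [-15, 0, -1, 0, 0, 0, 1],
    [-30, 0, -1, 0, 0, 0, 1],
    [-30, 0, -50, 0, 0, 0, 1],
    [-30, 0, -105, 0, 0, 0, 1],
    [-30, 0, -135, 0, 0, 0, 1],
    [-30, 0, -135, 0, 0, 0, 1],
    [-30, 0, -135, 0, 0, 0, 1]
  ]
}}

```text
t: 6.18
eef_pos: [0.5395, -0.1061, 0.4042]
ee_rot: [-3.141, -0.001, 1.369]
force: [-0.3, 0.4, -0.5]
width: 0.0001
```

```bash
cat > look2.py <<'E'
from h import *
import sys
s0=get_state(); print(s0["t"],s0["force"],s0["eef_pos"])
f=grab_frame("wrist"); P=cloud(f); hsv=cv2.cvtColor(f["img"],cv2.COLOR_RGB2HSV)
cv2.imwrite(sys.argv[1],f["img"][...,::-1])
J=(P[...,:2]-C0)@RJ*1e3
Z=P[...,2]*1e3; al=(hsv[...,1]<60)&(Z>70)&(Z<84)&(abs(J[...,1])<60)&(J[...,0]>-60)&(J[...,0]<10)
vx,vy,x0,y0=cv2.fitLine(J[al].astype(np.float32),cv2.DIST_HUBER,0,.01,.01).ravel(); print("strap line",al.sum(),"s",1.4-np.arctan2(vy*np.sign(vx),abs(vx)))
k=(hsv[...,2]<70)&(Z>85)&(Z<190)&(abs(J[...,0]+63)<25)&(J[...,1]>35)&(J[...,1]<115)
if k.any(): print("knob",k.sum(),J[k].mean(0),J[k].min(0),J[k].max(0),Z[k].max())
b=cv2.inRange(hsv,(105,120,40),(130,255,255))>0
b&=(Z>117)&(Z<127); print("peg",J[b].mean(0) if b.any() else None)
r=((hsv[...,0]<8)|(hsv[...,0]>172))&(hsv[...,1]>120)&(Z>85)&(abs(J[...,0]+63)<20)&(J[...,1]>10)&(J[...,1]<90)
if r.sum()>20: 
    a=np.polyfit(J[r][:,1],Z[r],1); print("lever slope rad",np.arctan(a[0]),"value",1.13-np.arctan(a[0]),r.sum())
E
python3 look2.py pics/w5.png
```

```text
6.175 [-0.27304158  0.44972237 -0.52040781] [ 0.53946493 -0.10609688  0.40421453]
strap line 1227 s 1.3176012
knob 994 [-60.16543151  46.28807998] [-71.39526836  35.00119715] [-50.246434    58.45470304] 177.09343222272653
peg [23.44324226 -1.46302847]
lever slope rad 0.9439166799638794 value 0.1860833200361205 1033
```

View pics/w5.png

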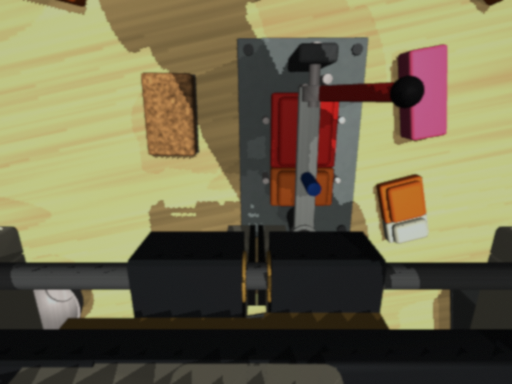

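The picture shows the strap across the lens, from (304,225) to (312,100), with the peg at (311,184) and the knob at (407,91). The line fit (1.32) disagrees with the peg (1.38) and with the earlier fit (1.40). I'll check it once more on cleaner pixels from the same view, together with the plate edges.

```bash
python3 - <<'E'
from h import *
for n in ("wrist","top"):
    f=grab_frame(n); P=cloud(f); hsv=cv2.cvtColor(f["img"],cv2.COLOR_RGB2HSV)
    J=(P[...,:2]-C0)@RJ*1e3; Z=P[...,2]*1e3
    al=(Z>70)&(Z<84)&(abs(J[...,1])<40)
    for x in range(-55,75,10):
        y=J[al&(abs(J[...,0]-x)<5)][:,1]
        if len(y)>3: print(n,x,len(y),np.percentile(y,[2,50,98]).round(1))
    pl=(Z>4)&(Z<18)&(hsv[...,1]<80)&(abs(J[...,1])<90)
    for x in (-110,-90,-60,-40,-20,0,20,40,60):
        y=J[pl&(abs(J[...,0]-x)<5)][:,1]
        if len(y)>3: print(n,"plate",x,np.percentile(y,[1,99]).round(1))
plan([(-63,-60,220,90),(-63,54,220,90),(-63,56,185,90)])
E
```

```text
wrist -55 63 [-11.5  -9.3   9.5]
wrist -45 206 [-11.6  -2.    9.9]
wrist -35 218 [-11.5  -1.1   9.6]
wrist -25 219 [-11.4  -1.2  10. ]
wrist -15 216 [-11.4  -1.1   9.7]
wrist -5 197 [-11.4  -1.1  10.3]
wrist 5 210 [-11.2  -0.7   9.9]
wrist 15 192 [-11.4  -1.4   9.6]
wrist 25 73 [-11.4  -7.4   9.9]
wrist 35 76 [-11.1  -7.   -1.3]
wrist 45 151 [-11.3  -3.3   9.1]
wrist 55 167 [-11.3  -0.7  10. ]
wrist 65 171 [-11.   -0.2  10.1]
wrist plate -110 [-74.4  72.8]
wrist plate -90 [-74.8  72.6]
wrist plate -60 [-74.3  -5.8]
wrist plate -40 [-74.7  73.4]
wrist plate -20 [-74.   73.4]
wrist plate 0 [-74.2  73.2]
wrist plate 20 [-74.6  73.3]
wrist plate 40 [-75.   73.8]
wrist plate 60 [-74.   73.4]
top -45 12 [-7.3  1.9 11.1]
top -35 18 [-8.5  2.7 12.4]
top -25 15 [-7.1  1.  11.1]
top -15 15 [-7.6  2.5 12.3]
top -5 17 [-6.9  1.9 12. ]
top 5 17 [-13.2  -0.1  12.3]
top 15 14 [-7.7  3.4 13. ]
top 25 4 [-7.5  1.8 11.1]
top 35 4 [-7.4  4.7  9.7]
top plate -110 [-68.5  59.6]
top plate -90 [-71.   65.3]
top plate -60 [-72.3  76.9]
top plate -40 [-71.5  74.4]
top plate -20 [-72.1  85. ]
top plate 0 [-71.2  84.8]
top plate 20 [-71.3  78.8]
[ -6.8 -84.6   5.7] [-0.1  0.  -0.1] w [ 0.455 -0.096  0.398]
[107.2 -84.8   5.6] [-0.1  0.  -0.1] w [0.478 0.016 0.398]
[109.2 -84.7  40.6] [-0.1  0.  -0.1] w [0.478 0.018 0.363]
```

The strap edges are parallel to the plate within 1 mm over 120 mm, so the angle is 1.40; the 1.32 fit was polluted by cam pixels. Next, over the knob.

>>> {"method": "drive_tool", "body": {
  "moves": [
    [50, -42, 3, 0, 0, 0, 1],
    [80, -65, 4, 0, 0, 0, 1],
    [106, -84, 5, 0, 0, 0, 1],
    [106, -84, 5, 0, 0, 0, 1],
    [106, -84, 34, 0, 0, 0, 1],
    [106, -84, 34, 0, 0, 0, 1]
  ]
}}

```text
t: 7.08
eef_pos: [0.4783, 0.0141, 0.3687]
ee_rot: [-3.138, 0.002, 1.369]
force: [0.6, 0.9, -0.0]
width: 0.0007
```

```bash
python3 - <<'E'
from h import *
print(get_state()["force"])
plan([(-62,88*np.cos(a),106+88*np.sin(a),90) for a in (.94,.8,.65,.5,.35,.2,.1,.0,-.03,-.05)])
E
```

```text
[ 0.59119455  0.85966254 -0.0468223 ]
[-0.3  0.4 13.6] [-0.2  0.1 -0.1] w [0.479 0.014 0.355]
[ 9.1  0.4 21.5] [-0.2  0.1 -0.1] w [0.48  0.023 0.347]
[17.9  0.5 31.4] [-0.2  0.1 -0.1] w [0.482 0.031 0.337]
[25.1  0.5 42.4] [-0.2  0.1 -0.1] w [0.484 0.039 0.326]
[30.5  0.5 54.4] [-0.2  0.1 -0.1] w [0.485 0.044 0.314]
[34.1  0.6 67.1] [-0.2  0.1 -0.1] w [0.485 0.047 0.301]
[35.5  0.6 75.8] [-0.2  0.1 -0.1] w [0.486 0.049 0.293]
[35.9  0.6 84.6] [-0.2  0.1 -0.1] w [0.486 0.049 0.284]
[35.9  0.7 87.2] [-0.2  0.1 -0.1] w [0.486 0.049 0.281]
[35.8  0.7 89. ] [-0.2  0.1 -0.1] w [0.486 0.049 0.28 ]
```

>>> {"method": "drive_tool", "body": {
  "moves": [
    [0, 0, 13, 0, 0, 0, 1],
    [9, 0, 21, 0, 0, 0, 1],
    [18, 0.5, 31, 0, 0, 0, 1],
    [25, 0.5, 42, 0, 0, 0, 1],
    [30, 0.5, 54, 0, 0, 0, 1],
    [34, 0.5, 67, 0, 0, 0, 1],
    [35, 0.5, 76, 0, 0, 0, 1],
    [36, 0.5, 82, 0, 0, 0, 1],
    [36, 0.5, 84, 0, 0, 0, 1],
    [36, 0.5, 84, 0, 0, 0, 1]
  ]
}}

```text
t: 8.32
eef_pos: [0.4861, 0.0495, 0.2864]
ee_rot: [-3.141, 0.001, 1.369]
force: [-0.0, 0.5, -0.0]
width: 0.0003
```

```bash
python3 look2.py pics/w6.png
```

```text
8.325 [-0.03982919  0.50126064 -0.04978987] [0.48613396 0.04947789 0.28639828]
strap line 282 s 1.5305349
knob 1946 [-67.86080294  82.21407278] [-86.69172205  36.24114038] [-50.96502988 102.56883852] 189.96006149431523
peg None
lever slope rad 0.008738718923544614 value 1.1212612810764553 1417
```

View pics/w6.png

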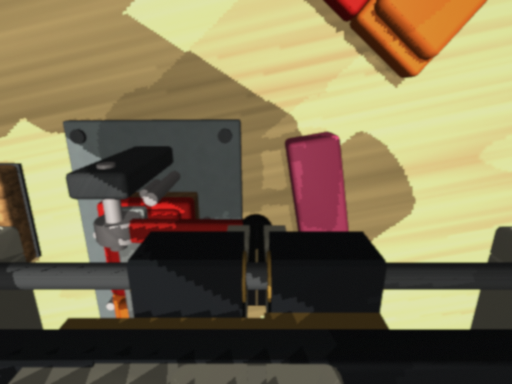

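The lever is almost level at about 1.12, with its black knob under the fingertips at (257,225). I'll press on to the end stop until the force rises.

>>> {"method": "drive_tool", "body": {
  "moves": [
    [0, 0, 2, 0, 0, 0, 1],
    [0, 0, 4, 0, 0, 0, 1],
    [0, 0, 4, 0, 0, 0, 1]
  ]
}}

```text
t: 8.75
eef_pos: [0.4862, 0.0496, 0.2835]
ee_rot: [-3.141, 0.001, 1.369]
force: [-5.2, -0.1, 12.9]
width: 0.0007
```

The force is 12.9 N upward, so the lever is on its end stop. I'll lift straight up and then move clear.

>>> {"method": "drive_tool", "body": {
  "moves": [
    [0, 0, 4, 0, 0, 0, 1],
    [0, 0, -10, 0, 0, 0, 1],
    [0, 0, -50, 0, 0, 0, 1],
    [0, 0, -100, 0, 0, 0, 1],
    [0, 0, -120, 0, 0, 0, 1],
    [-70, 60, -120, 0, 0, 0, 1],
    [-124, 90, -120, 0, 0, 0, 1],
    [-124, 90, -120, 0, 0, 0, 1],
    [-124, 90, -120, 0, 0, 0, 1]
  ]
}}

```text
t: 9.88
eef_pos: [0.5501, -0.0916, 0.4018]
ee_rot: [-3.14, 0.001, 1.366]
force: [0.4, 0.7, -0.8]
width: 0.0006
```

```bash
python3 look2.py pics/w7.png
```

```text
9.875 [ 0.44390042  0.69615088 -0.81017094] [ 0.55006022 -0.09162374  0.40178699]
strap line 1276 s 1.3562356
knob 412 [-60.43242434  85.07862777] [-71.05318163  77.60908527] [-50.37067436  94.62495727] 105.95542593775414
peg [23.51279356 -1.23298797]
lever slope rad 0.0031396331299350746 value 1.1268603668700647 1213
```

View pics/w7.png

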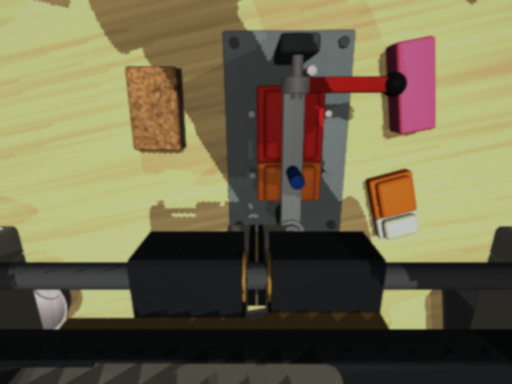

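The lever is level at (350,84), with the knob top at 106 mm as it should be. The strap lies across the lens, the lens still sits between its pins, and the bystanders and the arm are clear.

```bash
python3 -c "
from h import *
print(job_done())"
```

```text
the job is handed in; nothing more can be done
None
```

The lens is clamped and the job is handed in, at about 10 s of the 48 s allowed; no verdict was reported. With the closed fingers I pushed the blue peg round until the strap met its stop. I then backed off and pressed the red lever down by its knob to its end stop.

- **Strap:** the contact force rose to 8.6 N at the stop. The strap edges were parallel to the jig within 1 mm, and the peg was 1 mm from its expected place, which puts the strap at about 1.40 rad.
- **Lever:** the force rose to 12.9 N at the end stop. Afterwards it measured 1.127 rad, with the knob top at 106 mm, as it should be when level.
- **Lens and other things:** in the last wrist view the lens lies between its pins. The sanding block, spare lens and compound bar look unmoved, and the arm is clear. I judged these by eye and did not measure them. I did not look again at the buffing discs, spray can or screwdriver, but the arm did not go near them.
- **Disagreement:** after the release, a cruder line fit of the strap gave 1.32 and later 1.36 rad. With the lever down it gave 1.53. I put this down to cam and lever pixels in the mask and relied on the edge and peg checks instead. The edge check was made before the lever was pressed; only the peg was checked again after it.

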